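Invert a rinsed measuring cylinder onto the empty post of a drying stand

TASK

The measuring cylinder with the blue foot has been rinsed: turn it upside down (laying it on the bench to change grip is fine) and hang it on the one empty post of the drying stand. Press it down over the post's spring leaves, without ramming it, until its rim rests flat on the rubber seat all round, let go of it, and leave the other things on the bench where they are.

Things in the scene. Friction and masses are not known exactly. Their poses are not given: they have to be found in the camera images.
- cylinder_centre (a point): middle of the loose measuring cylinder, on its axis, 50 mm from either end: white plastic tube, 34 mm outside diameter, with a bright blue hexagonal foot (42 mm across flats, 48.5 across corners, 8 mm thick); 100 mm tall, 55 to 115 g. It starts upright on its foot on the bench. z axis: along the tube from foot to mouth
- cylinder_mouth (a point): centre of the same cylinder's open mouth, in the rim's plane; same axes. Straight bore 28 mm wide, 91 mm deep; wall 3 mm; outside bead 39 mm in diameter on the last 7 mm. Laid on its side the foot and bead carry it: the axis is nearly level, 20 mm above the bench, and the flats of the foot stop it rolling
- post_seat (a point): the one empty post of the drying stand: centre of its black rubber seat (43 mm diameter, 27 mm above the bench) on which the inverted cylinder's rim must rest; z up along the post. A tapered spigot rises 9 mm from the seat, 25 mm in diameter at its foot. Resistance rises steeply when the rim meets the seat
- post_tip (a point): top of the grey domed head (19.6 mm diameter) of the same post, on its axis, 65 mm above post_seat. Under the head three brass leaf springs bow out to 32 mm diameter, widest 26 mm above the seat; they give way inside the bore. They brake the last 33 mm of the rim's way down to the seat with about 4 to 14 N; its weight alone does not overcome them, and they then hold it
- drying_post: the same empty post as a whole, fixed to the stand; origin at its foot on its axis, 9 mm above the bench and 18 mm below post_seat; must not be pressed on with more than 60 N
- drying_stand: drying stand: shallow steel drip tray 92 mm along its x, 300 mm along its y, 15 mm tall, fixed to the bench; origin under its centre. It carries three posts in a row along its y, 98 mm apart, the middle one at its centre; which of them is empty varies.
- orange_post: occupied post of the stand with an inverted cylinder with an orange foot on it, fixed; origin at the post's foot, 9 mm above the bench; top at 127 mm above the bench, 48.5 mm across
- green_post: occupied post of the stand with an inverted cylinder with a green foot on it, fixed; origin at the post's foot, 9 mm above the bench; top at 127 mm above the bench, 48.5 mm across
- vial_blue_cap: small cream sample vial with a blue screw cap, 23 mm diameter, 48 mm tall, standing; origin under its centre; must not be disturbed
- vial_white_cap: small cream sample vial with a white screw cap, 23 mm diameter, 48 mm tall, standing; origin under its centre; must not be disturbed
- grease_tin: round white tin with a lid, 53 mm diameter, 26 mm tall; origin under its centre; must not be disturbed
- tape_roll: roll of beige tape lying flat, 104 mm diameter, 25 mm tall; origin under its centre; must not be disturbed
- marker: white marker pen with a black cap, lying, 135 mm long along its y, 17 mm thick; origin under its centre; must not be disturbed
- feeler_gauge: steel feeler gauge lying flat, 100 mm long along its y, 46 mm wide, 11 mm tall; origin under its centre; must not be disturbed
There are look-alikes about, which are no part of the job. Leave any pink look-alike of the part that bears cylinder_centre alone.

How it is judged:
By the outcome, as a careful person would: the job done as asked, in the order asked, and still so for the second after the job is handed in, with the robot touching nothing.
It also fails if it takes over 61 s, if anything falls off the work surface, if the arm or the gripper's body presses on something with over 40 N, if the wrist force passes 120 N, or if a joint passes its speed limit or range.

ROBOT

A 7-joint arm with a two-finger parallel gripper is mounted at the origin on a cart in front of the work surface, level with it; the furniture and walls round the work are solid. World frame = base frame: x ahead of the robot, y to its left, z up, the work surface at z = 0. Lengths are in m, angles in rad, forces in N, time in s.
With the tool pointing down it reaches from about 0.35 to 0.9 m from the base axis. Payload 8.1 kg.
Tool frame: the origin (TCP) lies on the centre line of the jaws, within the pads' length; the fingertips stand 19 mm ahead of it and the grasp point (between the pads) is the TCP; z points along the fingers, y is the direction in which the jaws open and shut (so a half turn about z gives the same grasp; the last joint's range is limited). The gripper opens to 92 mm and grips with 3 to 60 N. Pads are 19 mm wide; open, the fingers measure 130 mm over their backs; the gripper's body (75 mm by 190 mm) begins 47 mm behind the grasp point.
Start: joints at [-1.418, 0.434, 0.025, 1.573, -0.012, 1.134, -0.075], TCP at [0.158, 0.605, 0.246] pointing down, gripper open.
Joint ranges: [-2.62, 2.62], [-0.44, 2.09], [-1.27, 1.32], [0.08, 2.57], [-1.32, 4.46], [0.12, 2], [-2.74, 2.74]. Speed limits (rad/s): [2.22, 2.22, 3.01, 3.01, 3.14, 3.14, 3.14].

INTERFACE

Orientations are given as a rotation vector (axis times angle).
In Python, from cell import monitor, imaging, workorder, outline_of gives the robot as it stands.
- The arm moves only by the tool move_arm, never from a script. Its argument "series" is a list of rows, each a list of 6 numbers: the shift along the world's x, y, z in cm, then the turn, a rotation vector about the world's x, y, z in degrees. A call has 1 to 8 rows; each row shifts and turns the commanded pose from where the row before left it; what a row does not reach is not made up. A row lasts 1/10 s, in which the tool goes at most 50 mm and 8.59 degrees, less where a joint would pass 70% of its speed; a pose out of reach is approached as far as the arm can. A call with a gripper value outside its range is refused whole. "grip" is the opening, from 0 (shut) to 1 (fully open), set as the call begins (left out, the last holds). The fingers move at their own pace and stop on an object; "force" is the grip in N (left out, the last holds). Time passes only in rows, so rows that do not move let the fingers close. It gives the time, the measured TCP pose, the force and the opening at its end, in the units of the state.
- monitor.observe(): the state, without advancing time (a new reading comes with each control period).
- imaging.get_image(name): name is "scene" or "top" or "wrist"; returns a dict with "color" (384x512x3 uint8, red, green, blue), "fx", "fy", "cx", "cy" (pixels), "dist_coeffs" ([k1, k2, p1, p2, k3] as OpenCV has them; the pictures are not rectified), "rvec" (rotation vector, rad) and "tvec" (3), from world to camera coordinates, as OpenCV has them; the wrist camera has in their place "mount" (4x4, takes a point from camera to tool coordinates, whose origin is the TCP and whose axes are the flange's). Camera axes: x right, y down, z forward; pixel columns grow to the right and rows downward; lengths in m; the calibration is good to about 2 mm. A picture is of the moment at which its call begins: read the wrist's pose just before it. There is no depth.
- workorder.sign_off(): hands the job in, once; it reports no verdict.
Trained networks look in the newest picture that a camera, given by its name, has taken for a name from the list of things; names that differ only in an ending like _2 or _b are one class to them, and where a whole thing is asked for, a point or a joint stands for the part that bears it (a point fixed in the world has none). Each returns a list of dicts, best first, with "p" (0 to 1); they miss things now and then, are a little off and sometimes report something else, mostly with a low value. They report only what shows in the picture. A call takes as long as a camera call. They do not tell look-alikes from the thing itself.
- outline_of(camera, thing): "mask" (384x512 bool, what is visible of it) and "rect" ([left, top, width, height] in pixels, round what is visible of it).
The state is a dict: "clock": time; "joints": joint angles; "dq": joint speeds; "joint_efforts": joint torques, N m; "position": TCP position; "ee_rot": TCP orientation; "force": force on the tool from outside, world axes, zero at the start; "ft_torque": the same for the moment, N m; "width": opening from 0.0 (shut) to 1.0 (fully open).
Only numpy, scipy, OpenCV 4.12 (cv2) and the standard library are available. Lean on these libraries where they do the work, as an engineer would, in place of code of your own. Each camera call takes 0.05 s, during which the arm holds its last target. There are 200 camera calls.

## Working session

There is one attempt and no reset: what is moved stays moved. The work goes in short steps, Python scripts to look and compute and a tool call to move; the robot and the scene stay as the last step left them, time stands still between calls to the robot, and variables do not carry over. Pictures are saved under pics/ and viewed, about 8 in all and at most 12, crops included, and the job is handed in when it is done.

Besides the shell and the picture viewer there is one more tool, called after ">>>" as name(argument=value, ...), one argument or row to a line, values as JSON. move_arm: Moves the arm, as the interface text tells. Its arguments: {"type":"object","properties":{"series":{"type":"array"},"grip":{"type":"number"},"force":{"type":"number"}},"required":["series"]}

```bash
ls; mkdir -p pics; python3 - <<'E'
from cell import monitor, imaging, outline_of
import cv2,numpy as np
print(monitor.observe())
ims=[]
for n in("scene","top"):
    d=imaging.get_image(n);ims.append(d["color"][:,:,::-1])
    print(n,{k:np.round(v,4).tolist() for k,v in d.items() if k!="color"})
    for t in("cylinder_centre","drying_stand","drying_post","orange_post","green_post","vial_blue_cap","vial_white_cap","grease_tin","tape_roll","marker","feeler_gauge"):
        print(t,[(round(o["p"],2),o["rect"]) for o in outline_of(n,t)][:3])
    cv2.imwrite(f"pics/{n}.png",cv2.resize(ims[-1],(800,600)))
E
```

```text
pics
{'clock': 0.0, 'joints': array([-1.4175927 ,  0.4351983 ,  0.02496112,  1.57410174, -0.0115958 ,
        1.13398981, -0.07509248]), 'dq': array([ 0.00131651, -0.00182367, -0.00130423, -0.00069613, -0.00012737,
       -0.00030006, -0.00151971]), 'joint_efforts': array([-3.96645055e-05, -6.67850804e+01,  9.85117704e-01, -3.14462471e+01,
       -6.05774671e-02,  4.26743086e-02,  1.85640206e-04]), 'position': array([0.158065  , 0.60418372, 0.24495835]), 'ee_rot': array([-4.00790703e-01, -3.11586187e+00,  2.43657026e-03]), 'force': array([-0.78451645, -0.96900843,  0.51670313]), 'ft_torque': array([-0.05200249, -0.00152419,  0.03691942]), 'width': 1.0019631977064505}
scene {'fx': 460.4409, 'fy': 460.4409, 'cx': 254.0499, 'cy': 187.6804, 'dist_coeffs': [-0.1405, 0.0, 0.0, 0.0, 0.0], 'rvec': [0.9696, -2.3901, 1.1641], 'tvec': [0.43, 0.2499, 1.4055]}
cylinder_centre [(0.79, [290.6, 173.1, 7.4, 25.3]), (0.68, [242.6, 222.3, 15.7, 36.8])]
drying_stand [(0.95, [222.9, 187.1, 29.1, 50.8])]
drying_post []
orange_post [(0.57, [233.1, 197.8, 7.4, 10.1])]
green_post [(0.41, [224.5, 213.4, 6.8, 
[... 287 characters left out ...]
200.6201, 'dist_coeffs': [-0.0151, 0.0, 0.0, 0.0, 0.0], 'rvec': [2.1162, -2.1328, 0.1911], 'tvec': [0.1223, 0.4919, 1.0782]}
cylinder_centre [(0.76, [206.8, 229.4, 14.0, 20.4])]
drying_stand [(0.58, [179.5, 157.7, 95.7, 60.2])]
drying_post [(0.72, [190.1, 189.8, 18.1, 20.6])]
orange_post [(0.62, [303.3, 205.8, 16.9, 16.7]), (0.56, [244.6, 158.0, 17.5, 28.3]), (0.54, [190.4, 192.8, 15.1, 17.5])]
green_post [(0.78, [215.0, 174.7, 20.2, 21.7])]
vial_blue_cap [(0.42, [304.4, 155.3, 8.1, 6.8])]
vial_white_cap []
grease_tin [(0.5, [134.8, 222.4, 22.8, 15.1])]
tape_roll [(0.74, [109.9, 179.0, 31.6, 32.1])]
marker [(0.59, [260.3, 236.8, 36.1, 14.4])]
feeler_gauge [(0.68, [379.6, 218.3, 31.0, 26.7])]
```

View pics/scene.png

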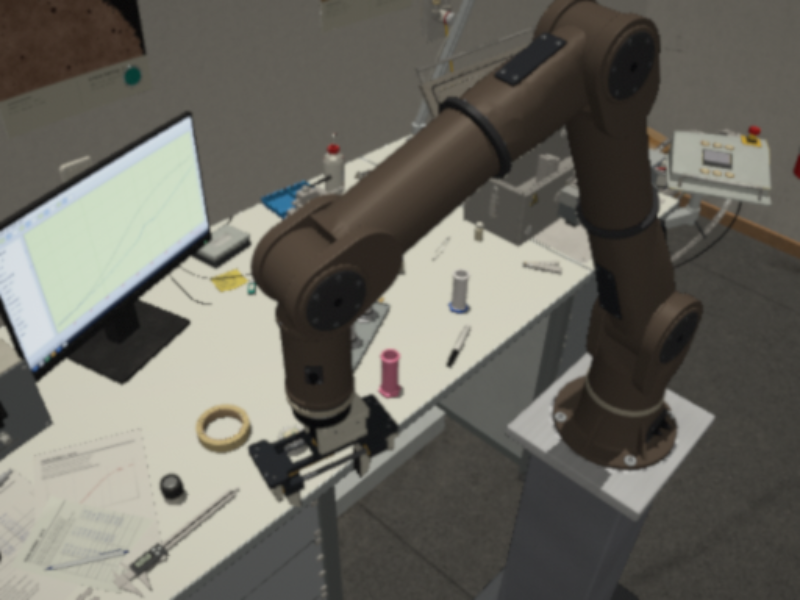

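View pics/top.png

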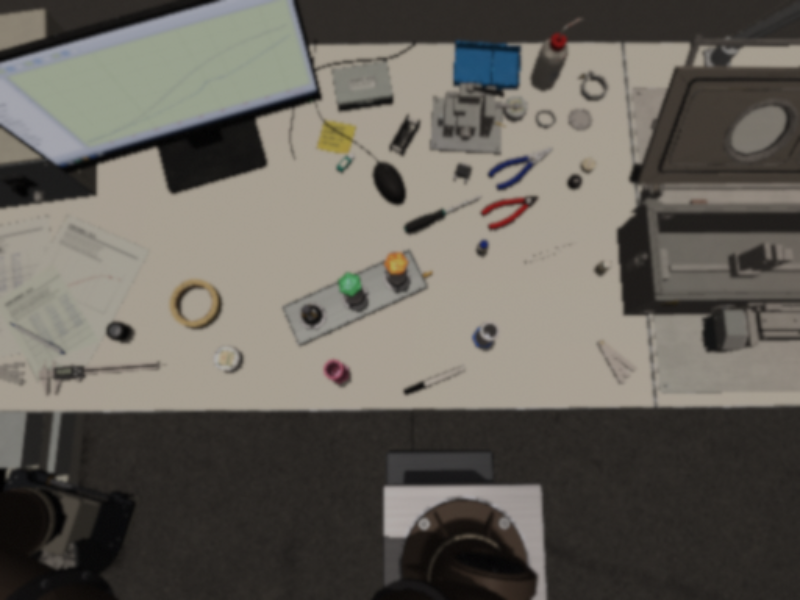

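Top view (800×600 picture): a white tube with a blue foot at (486,335), and the empty post at the tray's left end (312,315). Things that could be mistaken for the cylinder are the pink look-alike (336,372), the hung green (350,284) and orange (397,263) cylinders, and the vials at (483,247) and (602,268). I choose (486,335) because it is white with a bright blue foot. Next I'll check it in a crop and measure.

```bash
cat > h.py <<'E'
import numpy as np, cv2
from scipy.spatial.transform import Rotation as R
from cell import monitor, imaging, outline_of
def cam(d,T=None):
    K=np.array([[d["fx"],0,d["cx"]],[0,d["fy"],d["cy"]],[0,0,1]]);D=np.array(d["dist_coeffs"])
    if "mount" in d:
        s=T; M=np.eye(4);M[:3,:3]=R.from_rotvec(s["ee_rot"]).as_matrix();M[:3,3]=s["position"]
        W=np.linalg.inv(M@np.array(d["mount"])); return K,D,cv2.Rodrigues(W[:3,:3])[0],W[:3,3]
    return K,D,np.array(d["rvec"],float),np.array(d["tvec"],float)
def onplane(c,uv,z):
    K,D,r,t=c;p=cv2.undistortPoints(np.array(uv,float).reshape(-1,1,2),K,D).reshape(-1,2)
    Rm=cv2.Rodrigues(r)[0];o=-Rm.T@t;v=np.c_[p,np.ones(len(p))]@Rm
    return o+v*((z-o[2])/v[:,2])[:,None]
def proj(c,P):
    K,D,r,t=c;return cv2.projectPoints(np.array(P,float).reshape(-1,1,3),r,t,K,D)[0].reshape(-1,2)
E
python3 - <<'E'
from h import *
d=imaging.get_image("top");c=cam(d);im=d["color"]
hsv=cv2.cvtColor(im,cv2.COLOR_RGB2HSV)
def cc(lo,hi,roi):
    m=cv2.inRange(hsv,lo,hi);x0,y0,x1,y1=roi
    k=np.zeros_like(m);k[y0:y1,x0:x1]=m[y0:y1,x0:x1]
    w=np.argwhere(k>0);return w[:,::-1].mean(0),len(w)
g,n=cc((45,90,80),(85,255,255),(205,165,245,205));print("green",g,n,onplane(c,g,.123))
o,n=cc((8,140,120),(25,255,255),(240,155,270,185));print("orange",o,n,onplane(c,o,.123))
print("tray corners",onplane(c,np.array([(284,306),(411,250),(428,287),(300,344)])*.64,.013))
print("head guess",onplane(c,np.array([(314,311)])*.64,.09), "mouth",onplane(c,np.array([(488,330)])*.64,.1),"foot",onplane(c,np.array([(485,339)])*.64,.004))
for n,p,z in(("pink",(334,368),.1),("marker",(435,380),.01),("vialb",(482,244),.048),("tin",(227,357),.026),("tape",(195,303),.02),("vialw",(602,266),.048),("feeler",(616,362),.005),("edge",(486,408),0)):print(n,onplane(c,np.array([p])*.64,z)[0].round(3))
a=cv2.resize(im[195:235,290:330],(390,390),interpolation=cv2.INTER_CUBIC);b=cv2.resize(im[180:220,180:220],(390,390),interpolation=cv2.INTER_CUBIC)
cv2.imwrite("pics/c1.png",np.hstack([a,b])[:,:,::-1])
E
```

```text
green [223.69767442 181.65891473] 129 [[0.53731306 0.21946772 0.123     ]]
orange [253.192 168.056] 125 [[0.57885055 0.13059286 0.123     ]]
tray corners [[0.51693795 0.3688338  0.013     ]
 [0.63765807 0.09888415 0.013     ]
 [0.55559863 0.06359331 0.013     ]
 [0.4357306  0.33279236 0.013     ]]
head guess [[0.490981   0.29221837 0.09      ]] mouth [[ 0.44889694 -0.04712939  0.1       ]] foot [[ 0.44440158 -0.05503406  0.004     ]]
pink [0.378 0.25  0.1  ]
marker [0.359 0.052 0.01 ]
vialb [ 0.639 -0.049  0.048]
tin [0.408 0.48  0.026]
tape [0.524 0.556 0.02 ]
vialw [ 0.589 -0.297  0.048]
feeler [ 0.394 -0.327  0.005]
edge [ 0.301 -0.053  0.   ]
```

View pics/c1.png

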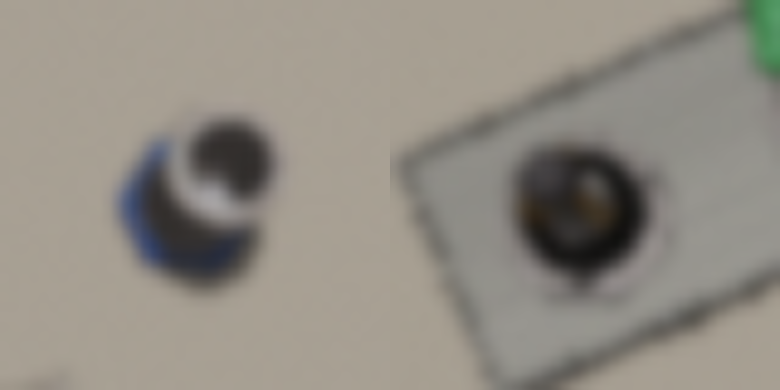

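```bash
python3 - <<'E'
from h import *
d=imaging.get_image("top");c=cam(d)
# cv2.resize pixel centres: src=(dst+.5)/s-.5
f=lambda x,y,ox,oy:[(ox+(x+.5)/9.75-.5,oy+(y+.5)/9.75-.5)]
print("mouth",onplane(c,f(231,161,290,195),.1),"foot",onplane(c,f(187,210,290,195),.006))
print("seat",onplane(c,f(192,207,180,180),.027),"head",onplane(c,f(157,172,180,180),.088))
for P in([.4958,.3083,.027],[.4958,.3083,.09]):
  u=proj(c,P)[0];print((u-[180,180]+.5)*9.75-.5)
for k in range(2):
  s=monitor.observe()
w=imaging.get_image("wrist");print({k:np.round(v,4).tolist() for k,v in w.items() if k!="color"})
d=imaging.get_image("scene");c=cam(d);im=d["color"]
hs=cv2.cvtColor(im,cv2.COLOR_RGB2HSV)
o=outline_of("scene","cylinder_centre")
for q in o: 
  m=q["mask"];print(q["p"],q["rect"],np.median(hs[m],0), "base->",onplane(c,[(q["rect"][0]+q["rect"][2]/2,q["rect"][1]+q["rect"][3]-4)],0.0))
print(proj(c,[[.446,-.050,0],[.446,-.05,.1]]))
E
```

```text
mouth [[ 0.44928946 -0.04993703  0.1       ]] foot [[ 0.44705775 -0.04935067  0.006     ]]
seat [[0.49725404 0.30816895 0.027     ]] head [[0.49729788 0.30906741 0.088     ]]
[191.50938742 211.28721948]
[158.19067837 175.42773491]
{'fx': 317.3718, 'fy': 317.3718, 'cx': 257.5542, 'cy': 190.5218, 'dist_coeffs': [-0.0533, 0.0, 0.0, 0.0, 0.0], 'mount': [[0.0001, -0.964, -0.266, 0.0722], [1.0, 0.0002, -0.0004, -0.0005], [0.0004, -0.266, 0.964, -0.1388], [0.0, 0.0, 0.0, 1.0]]}
0.78 [290.3, 173.0, 6.5, 25.1] [ 19.  17. 120.] base-> [[ 0.45408941 -0.06181505  0.        ]]
0.58 [243.2, 221.7, 15.8, 37.5] [173. 110. 121.] base-> [[0.35346629 0.26605391 0.        ]]
[[293.17419182 196.54997797]
 [295.13537124 174.52146456]]
```

>>> move_arm(
  series=[
    [3, -5, 0, 0, 0, 0],
    [3, -4, 0, 0, 0, 0],
    [3, -4, 0, 0, 0, 0],
    [3, -4, 0, 0, 0, 0],
    [3, -4, 0, 0, 0, 0],
    [2, -5, 0, 0, 0, 0],
    [2, -5, 0, 0, 0, 0],
    [2, -5, 0, 0, 0, 0],
  ],
  grip=1,
)

```text
clock: 2.25
position: [0.3601, 0.2606, 0.246]
ee_rot: [0.401, 3.115, 0.001]
force: [0.7, 0.2, 0.9]
width: 0.999
```

```bash
cat > j.py <<'E'
from h import *
s=monitor.observe();print(np.round(s["joints"],4).tolist(),np.round(s["position"],4).tolist(),np.round(s["ee_rot"],4).tolist())
open("log.txt","a").write(repr([s["joints"].tolist(),s["position"].tolist(),s["ee_rot"].tolist()])+"\n")
E
python3 j.py
```

```text
[-0.9024, 0.1345, 0.1759, 1.9998, -0.0279, 1.0087, 0.6016] [0.3601, 0.2606, 0.246] [0.401, 3.1155, 0.0011]
```

>>> move_arm(
  series=[
    [0, -3.5, 0, 0, 0, 5],
    [0, -4, 0, 0, 0, 5],
    [0, -4, 0, 0, 0, 4.7],
    [0, -4, 0, 0, 0, 0],
    [0, -4, 0, 0, -7, 0],
    [0, -4, 0, 0, -7, 0],
    [0, -4, 0, 0, -7, 0],
    [0, -3.5, 0, 0, -7, 0],
  ],
)

```text
clock: 3.05
position: [0.3595, -0.0487, 0.2464]
ee_rot: [-0.001, 2.647, 0.001]
force: [0.7, -2.2, 0.2]
width: 0.996
```

```bash
python3 j.py
```

```text
[-0.5233, -0.3645, 0.3457, 2.5036, 0.4081, 0.5237, 1.0955] [0.3595, -0.0487, 0.2464] [-0.0012, 2.6467, 0.001]
```

>>> move_arm(
  series=[
    [0, 0, 0, 0, -7, 0],
    [0, 0, 0, 0, -7, 0],
    [0, 0, 0, 0, 0, 0],
  ],
)

```text
clock: 3.35
position: [0.3515, -0.0393, 0.246]
ee_rot: [-0.013, 2.594, 0.039]
force: [-0.5, -0.2, 0.1]
width: 0.998
```

```bash
python3 j.py
```

```text
[-0.203, -0.3444, 0.1235, 2.5386, 0.1286, 0.3996, 1.4014] [0.3515, -0.0393, 0.246] [-0.0132, 2.5944, 0.0393]
```

```bash
python3 - <<'E'
from h import *
from scipy.optimize import least_squares
import itertools
s=[[-1.4175927,0.4351983,0.02496112,1.57410174,-0.0115958,1.13398981,-0.07509248],[.158065,.60418372,.24495835],[-.400790703,-3.11586187,.00243657]]
D=[s]+[eval(l) for l in open("log.txt")]
def fk(p,q,sg):
    y0,off7,d1,L1,a3,L2,a6,L3=p
    z=lambda a:R.from_euler('z',a);y=lambda a:R.from_euler('y',a)
    A=z(sg[0]*q[0]+y0);P=np.array([0,0,d1]);
    A=A*y(q[1])*z(sg[1]*q[2]);P=P+A.apply([a3,0,L1])
    A=A*y(q[3])*z(sg[2]*q[4]);P=P+A.apply([-a3,0,L2])
    A=A*y(q[5]);P=P+A.apply([a6,0,0]);A=A*z(sg[3]*q[6]+off7);P=P+A.apply([0,0,L3]);return A,P
res=[]
for sg in itertools.product([1,-1],repeat=4):
  for o7 in(1.57,-1.57,0,3.14):
    f=lambda p:np.concatenate([np.r_[5*(fk(p,q,sg)[1]-P),(fk(p,q,sg)[0].inv()*R.from_rotvec(r)).as_rotvec()] for q,P,r in D])
    r=least_squares(f,[0,o7,.35,.4,0,.4,0,.25]);res.append((r.cost,sg,r.x.round(4).tolist(),np.abs(r.fun).max()))
res.sort(key=lambda t:t[0])
for r in res[:4]:print(r)
E
```

```text
(np.float64(0.00993483263468583), (-1, -1, -1, -1), [-0.1033, 1.4743, 0.2832, 0.5804, 0.0207, 0.4389, 0.0408, 0.3896], np.float64(0.06674265811688312))
(np.float64(0.009934832634685867), (-1, -1, -1, -1), [-0.1033, 1.4743, 0.2832, 0.5804, 0.0207, 0.4389, 0.0408, 0.3896], np.float64(0.06674265793326027))
(np.float64(0.009934832634685895), (-1, -1, -1, -1), [-0.1033, 1.4743, 0.2832, 0.5804, 0.0207, 0.4389, 0.0408, 0.3896], np.float64(0.06674266049408857))
(np.float64(0.00993483263470917), (-1, -1, -1, -1), [-0.1033, 1.4743, 0.2832, 0.5804, 0.0207, 0.4389, 0.0408, 0.3896], np.float64(0.06674259674212427))
```

```bash
cat > kin.py <<'E'
from h import *
from scipy.optimize import least_squares
s=[[-1.4175927,0.4351983,0.02496112,1.57410174,-0.0115958,1.13398981,-0.07509248],[.158065,.60418372,.24495835],[-.400790703,-3.11586187,.00243657]]
D=[s]+[eval(l) for l in open("log.txt")]
z=lambda a:R.from_euler('z',a);y=lambda a:R.from_euler('y',a)
def fk(p,q):
    d1,L1,a3,L2,a6,L3,b3,dum=p[:8];o=p[8:];q=np.array(q)+o
    A=z(-q[0]);P=np.array([0,0,d1])
    A=A*y(q[1])*z(-q[2]);P=P+A.apply([a3,0,L1])
    A=A*y(q[3])*z(-q[4]);P=P+A.apply([b3,0,L2])
    A=A*y(q[5]);P=P+A.apply([a6,0,0]);A=A*z(-q[6]);P=P+A.apply([0,0,L3]);return A,P
def fit():
    f=lambda p:np.concatenate([np.r_[5*(fk(p,q)[1]-P),(fk(p,q)[0].inv()*R.from_rotvec(r)).as_rotvec()] for q,P,r in D]+[.02*(p[[2,4,6]]),.01*p[8:15]-[0,0,0,0,0,0,-.0157],p[7:8]])
    return least_squares(f,[.3,.5,0,.45,0,.35,0,0,.0,0,0,0,0,0,-1.57])
if __name__=="__main__":
    r=fit();print(r.cost,np.abs(r.fun).max(),r.x.round(4).tolist());print(r.fun[:24].round(4))
    np.save("kin.npy",r.x)
E
python3 kin.py
```

```text
0.005256423806308587 0.051100058370543155 [0.382, 0.4895, 0.1416, 0.4884, 0.0377, 0.3075, 0.0967, 0.0, 0.0985, -0.2093, -0.02, 0.1629, 0.0331, 0.0431, -1.5161]
[ 0.0444 -0.0099 -0.0052  0.0034  0.0209 -0.0129 -0.0295  0.0363  0.0062
  0.0044 -0.0052 -0.0075  0.0049 -0.012   0.011  -0.0084  0.0001  0.0048
 -0.0048  0.0511 -0.012  -0.045   0.0053  0.0156]
```

```bash
python3 - <<'E'
import re
t=open("kin.py").read()
t=t.replace("d1,L1,a3,L2,a6,L3,b3,dum=p[:8];o=p[8:]","d1,L1,a3,L2,a6,L3,b3,a1=p[:8];o=p[8:15];c1,c2,c3,c6=p[15:]")
t=t.replace("P=np.array([0,0,d1])","P=A.apply([a1,c1,d1])").replace("[a3,0,L1]","[a3,c2,L1]").replace("[b3,0,L2]","[b3,c3,L2]").replace("[a6,0,0]","[a6,c6,0]")
t=t.replace(".02*(p[[2,4,6]])",".003*(p[[2,4,6,7,15,16,17,18]])").replace(",p[7:8]])","])").replace(".01*p[8:15]-[0,0,0,0,0,0,-.0157]",".1*p[8:15]-[0,0,0,0,0,0,-.157]").replace("-1.57])","-1.57,0,0,0,0])")
open("kin.py","w").write(t)
E
python3 kin.py
```

```text
1.0200199898218487e-08 0.00010924169936984853 [0.2721, 0.5576, -0.0, 0.4277, 0.0, 0.3514, -0.0, -0.0, -0.0, 0.0001, 0.0, -0.0, -0.0, -0.0, -1.5708, -0.0364, -0.0166, -0.0002, -0.0002]
[ 0. -0. -0.  0. -0.  0. -0.  0.  0.  0. -0.  0.  0. -0.  0. -0. -0.  0.
 -0.  0. -0.  0. -0. -0.]
```

```bash
cat > ik.py <<'E'
from kin import *
P0=np.load("kin.npy");LO=np.array([-2.62,-.44,-1.27,.08,-1.32,.12,-2.74]);HI=np.array([2.62,2.09,1.32,2.57,4.46,2,2.74])
def pose(al,e,sg):  # azimuth, elevation below horizontal (deg), tool x = sg*up-perp
    a,e=np.radians([al,e]);h=np.array([np.cos(a),np.sin(a),0]);Z=np.array([0,0,1.])
    d=np.cos(e)*h-np.sin(e)*Z;u=np.cos(e)*Z+np.sin(e)*h
    x=sg*u;return R.from_matrix(np.c_[x,np.cross(d,x),d])
M=.06
def ik(Rt,P,seeds):
    best=(9,None)
    for s in seeds:
        f=lambda q:np.r_[5*(fk(P0,q)[1]-P),(fk(P0,q)[0].inv()*Rt).as_rotvec(),.003*(q-s)]
        r=least_squares(f,np.clip(s,LO+M+.001,HI-M-.001),bounds=(LO+M,HI-M),max_nfev=40)
        c=np.abs(r.fun[:6]).max()
        if c<best[0]:best=(c,r.x)
        if c<.02:break
    return best
E
cat > s.py <<'E'
from ik import *
from multiprocessing import Pool
rng=np.random.default_rng(0)
home=np.array([-.5,.2,0,1.9,0,1,0.])
def job(a):
    n,P,al,e,sg=a
    yw=-np.arctan2(P[1],P[0])
    S=[np.array([yw,.3,0,1.8,q5,1.,q7]) for q5 in(0,1.2,-1,2.4,3.5) for q7 in(-1.5,0,1.5)]
    c,q=ik(pose(al,e,sg),np.array(P),S);return a,c,q
J=[]
for n,P in(("A",(.448,-.05,.065)),("L",(.45,-.13,.02)),("L2",(.52,-.13,.02)),("D",(.497,.308,.2)),("D0",(.497,.308,.10))):
  for al in range(-180,180,45):
    for e in((30,45) if n in"A D D0" else (45,60)):
      for sg in(1,-1):J.append((n,P,al,e,sg))
with Pool() as p:r=p.map(job,J,chunksize=2)
for a,c,q in r:
    if c<.03:print(a[0],a[2:],q.round(2).tolist())
E
nproc; time python3 s.py
```

```text
4
A (-180, 30, 1) [0.21, 1.05, -0.39, 1.39, 0.18, 1.8, 1.32]
A (-180, 30, -1) [-0.02, 1.02, 0.02, 1.42, -0.01, 1.75, -1.56]
A (-180, 45, 1) [0.24, 0.89, -0.4, 1.56, 0.2, 1.54, 1.33]
A (-180, 45, -1) [-0.01, 0.85, 0.01, 1.59, -0.01, 1.49, -1.57]
A (-135, 30, 1) [-0.1, 0.97, -0.35, 1.61, 0.56, 1.7, 1.62]
A (-135, 30, -1) [-0.32, 0.94, 0.0, 1.63, 0.4, 1.57, -1.33]
A (-135, 45, 1) [-0.02, 0.82, -0.4, 1.74, 0.55, 1.46, 1.64]
A (-135, 45, -1) [-0.25, 0.78, -0.05, 1.76, 0.38, 1.34, -1.31]
A (-90, 30, 1) [-0.54, 0.82, -0.1, 2.07, 0.89, 1.26, 1.75]
A (-90, 30, -1) [-0.56, 0.82, -0.08, 2.07, 0.88, 1.25, -1.38]
A (-90, 45, 1) [-0.4, 0.66, -0.17, 2.12, 0.88, 1.08, 1.87]
A (-90, 45, -1) [-0.42, 0.66, -0.14, 2.13, 0.87, 1.07, -1.26]
A (-45, 45, 1) [0.26, 0.93, -1.21, 2.51, 1.6, 1.63, 1.79]
A (-45, 45, -1) [0.26, 0.93, -1.21, 2.51, 1.6, 1.63, -1.35]
A (45, 30, 1) [1.46, 1.1, -1.04, 2.42, 4.4, 0.18, 1.89]
A (45, 30, -1) [1.46, 1.1, -1.04, 2.42, 4.4, 0.18, -1.25]
A (45, 45, 1) [1.22, 0.77, -0.91, 2.42, 4.4, 0.18, 1.63]
A (45, 45, -1) [1.22, 0.77, -0.91, 2.42, 4.4, 0.18, -1.52]
A (90, 30, 1) [1.01, 0.
[... 6887 characters left out ...]
1) [0.38, 1.08, -1.21, 2.51, 2.8, 1.01, -0.42]
D0 (45, 45, 1) [-0.05, 0.55, -0.63, 2.42, 2.95, 0.52, 2.08]
D0 (45, 45, -1) [0.32, 0.81, -1.17, 2.39, 2.39, 0.68, -0.34]
D0 (90, 30, 1) [0.47, 0.91, -0.82, 2.07, -1.09, 0.48, 0.93]
D0 (90, 30, -1) [0.34, 0.84, -0.64, 2.08, -1.26, 0.62, -2.07]
D0 (90, 45, 1) [0.19, 0.67, -0.56, 2.06, -1.02, 0.5, 0.67]
D0 (90, 45, -1) [-0.06, 0.61, -0.23, 2.08, -1.24, 0.67, -2.28]
D0 (135, 30, 1) [0.12, 1.01, -0.56, 1.49, -0.45, 1.3, 0.7]
D0 (135, 30, -1) [-0.18, 0.93, -0.05, 1.53, -0.79, 1.47, -2.15]
D0 (135, 45, 1) [0.14, 0.91, -0.7, 1.57, -0.21, 1.12, 0.48]
D0 (135, 45, -1) [-0.29, 0.79, 0.03, 1.62, -0.72, 1.29, -2.21]
real	0m25.221s
user	1m33.446s
sys	0m0.348s
```

```bash
cat > go.py <<'E'
import sys
from ik import *
# usage: go.py x y z az el sg   -> per-row increments from measured pose
v=list(map(float,sys.argv[1:7]));s=monitor.observe();T=pose(*v[3:6]);P=np.array(v[:3])
R0=R.from_rotvec(s["ee_rot"]);dr=(T*R0.inv()).as_rotvec();dp=P-s["position"]
n=int(max(np.ceil(np.linalg.norm(np.degrees(dr))/8.4),np.ceil(np.linalg.norm(dp)/.045),1))
n=int(sys.argv[7]) if len(sys.argv)>7 else n
print("n",n,"row",(100*dp/n).round(2).tolist(),(np.degrees(dr)/n).round(2).tolist(),"tot",(dp*100).round(2),np.degrees(dr).round(1))
print("now q",s["joints"].round(2),"pos",s["position"].round(4),"F",s["force"].round(1),"w",round(s["width"],3))
q=s["joints"].copy();c0=0
for i in range(1,n+1):
    c,q2=ik(R.from_rotvec(dr*i/n)*R0,s["position"]+dp*i/n,[q]);c0=max(c0,c);d=np.abs(q2-q).max();q=q2
print("ik worst",round(c0,3),"end q",q.round(2))
E
python3 go.py .45 .03 .2 -90 80 -1; python3 go.py .448 .03 .115 -90 40 -1
```

```text
n 12 row [0.82, 0.58, -0.38] [1.29, 1.5, -7.46] tot [ 9.85  6.93 -4.6 ] [ 15.5  18.  -89.6]
now q [-0.2  -0.34  0.12  2.54  0.13  0.4   1.4 ] pos [ 0.3515 -0.0393  0.246 ] F [-0.5 -0.2  0.1] w 0.998
ik worst 0.0 end q [ 0.04  0.26 -0.43  2.    0.32  0.99 -0.57]
n 12 row [0.8, 0.58, -1.09] [-1.31, -1.14, -7.53] tot [  9.65   6.93 -13.1 ] [-15.7 -13.7 -90.3]
now q [-0.2  -0.34  0.12  2.54  0.13  0.4   1.4 ] pos [ 0.3515 -0.0393  0.246 ] F [-0.5 -0.2  0.1] w 0.998
ik worst 0.01 end q [-0.17  0.78 -0.75  1.96  0.93  1.59 -1.47]
```

>>> move_arm(
  series=[
    [2, 0.6, 0, 1.3, 1.5, -7.5],
    [2, 0.6, 0, 1.3, 1.5, -7.5],
    [2, 0.6, 0, 1.3, 1.5, -7.5],
    [2, 0.6, 0, 1.3, 1.5, -7.5],
    [1.8, 0.6, 0, 1.3, 1.5, -7.5],
    [0, 0.6, -0.5, 1.3, 1.5, -7.5],
    [0, 0.6, -0.5, 1.3, 1.5, -7.5],
    [0, 0.6, -0.5, 1.3, 1.5, -7.5],
  ],
)

```text
clock: 4.15
position: [0.4479, 0.01, 0.2317]
ee_rot: [1.403, 2.471, -0.108]
force: [0.1, -0.6, 0.3]
width: 1.004
```

>>> move_arm(
  series=[
    [0, 0.6, -0.7, 1.3, 1.5, -7.5],
    [0, 0.6, -0.8, 1.3, 1.5, -7.5],
    [0, 0.6, -0.8, 1.3, 1.5, -7.5],
    [0, 0.4, -0.8, 1.3, 1.5, -7.5],
    [0, 0, 0, 0, 0, 0],
  ],
)

```text
clock: 4.65
position: [0.4482, 0.0315, 0.1997]
ee_rot: [2.098, 2.146, -0.183]
force: [-0.2, -1.0, -1.2]
width: 1.0
```

```bash
python3 go.py .448 .023 .109 -90 40 -1
```

```text
n 5 row [-0.0, -0.17, -1.81] [-7.92, -0.02, -0.28] tot [-0.02 -0.85 -9.07] [-39.6  -0.1  -1.4]
now q [ 0.01  0.25 -0.41  2.01  0.33  0.98 -0.56] pos [0.4482 0.0315 0.1997] F [-0.2 -1.  -1.2] w 1.0
ik worst 0.0 end q [-0.5   0.66 -0.24  2.    0.78  1.31 -1.28]
```

>>> move_arm(
  series=[
    [0, -0.1, -1.8, -7.9, 0, -0.3],
    [0, -0.2, -1.8, -7.9, 0, -0.3],
    [0, -0.2, -1.8, -7.9, 0, -0.3],
    [0, -0.2, -1.8, -7.9, 0, -0.3],
    [0, -0.2, -1.8, -7.9, 0, -0.3],
    [0, 0, 0, 0, 0, 0],
  ],
)

```text
clock: 5.25
position: [0.4459, 0.0251, 0.1053]
ee_rot: [1.689, 1.716, -0.8]
force: [0.1, 0.2, 0.3]
width: 1.001
```

```bash
python3 go.py .448 -.042 .055 -90 40 -1; python3 - <<'E'
from h import *
s=monitor.observe();w=imaging.get_image("wrist");c=cam(w,s);im=w["color"][:,:,::-1].copy()
a=[np.array([.448+.024*np.cos(t),-.05+.024*np.sin(t),.0]) for t in np.arange(0,6.3,.1)]+[np.array([.448+.0195*np.cos(t),-.05+.0195*np.sin(t),.1]) for t in np.arange(0,6.3,.1)]
for u in proj(c,a):cv2.circle(im,tuple(int(v) for v in u),1,(0,0,255),-1)
print(proj(c,[[.448,-.05,0],[.448,-.05,.1]]))
cv2.imwrite("pics/w1.png",im)
E
```

```text
n 2 row [0.11, -3.35, -2.52] [0.04, -0.3, -0.31] tot [ 0.21 -6.71 -5.03] [ 0.1 -0.6 -0.6]
now q [-0.49  0.67 -0.27  2.01  0.79  1.32 -1.29] pos [0.4459 0.0251 0.1053] F [0.1 0.2 0.3] w 1.001
ik worst 0.0 end q [-0.41  0.74 -0.22  2.09  0.91  1.18 -1.36]
[[261.30700275 151.27089996]
 [260.43400349 273.11209609]]
```

View pics/w1.png

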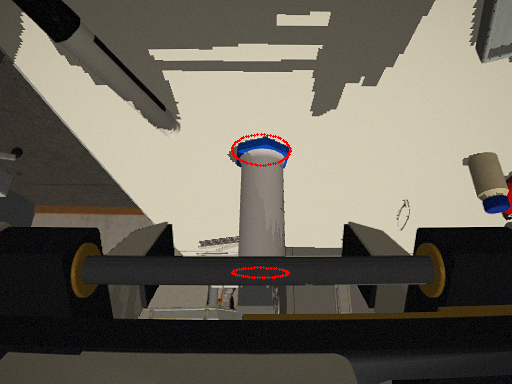

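The wrist view shows the blue foot at (263,153) and the tube going down behind the jaw rod. The predicted outline (red) matches to about 1 mm, so I approach and grip.

>>> move_arm(
  series=[
    [0.1, -1.7, -1.3, 0, 0, 0],
    [0.1, -1.7, -1.3, 0, -0.3, -0.3],
    [0, -1.7, -1.2, 0, -0.3, -0.3],
    [0, -1.6, -1.2, 0, 0, 0],
    [0, 0, 0, 0, 0, 0],
  ],
)

```text
clock: 5.8
position: [0.4492, -0.0477, 0.0629]
ee_rot: [1.721, 1.689, -0.783]
force: [-0.4, 0.0, 0.3]
width: 0.999
```

>>> move_arm(
  series=[
    [0, 0, 0, 0, 0, 0],
    [0, 0, 0, 0, 0, 0],
    [0, 0, 0, 0, 0, 0],
    [0, 0, 0, 0, 0, 0],
    [0, 0, 0, 0, 0, 0],
    [0, 0, 0, 0, 0, 0],
    [0, 0, 0, 0, 0, 0],
    [0, 0, 0, 0, 0, 0],
  ],
  grip=0.25,
  force=20,
)

```text
clock: 6.6
position: [0.4485, -0.0446, 0.0602]
ee_rot: [1.717, 1.693, -0.787]
force: [0.4, -0.1, -0.2]
width: 0.365
```

```bash
python3 go.py .448 -.042 .12 -90 40 -1; python3 go.py .448 -.13 .12 90 50 1
```

```text
n 2 row [-0.03, 0.13, 2.99] [-0.16, 0.21, 0.3] tot [-0.05  0.26  5.98] [-0.3  0.4  0.6]
now q [-0.41  0.72 -0.22  2.1   0.9   1.18 -1.36] pos [ 0.4485 -0.0446  0.0602] F [ 0.4 -0.1 -0.2] w 0.365
ik worst 0.0 end q [-0.4   0.61 -0.24  2.08  0.85  1.26 -1.25]
n 11 row [-0.0, -0.78, 0.54] [8.15, -0.01, 0.07] tot [-0.05 -8.54  5.98] [89.7 -0.1  0.8]
now q [-0.41  0.72 -0.22  2.1   0.9   1.18 -1.36] pos [ 0.4485 -0.0446  0.0602] F [ 0.4 -0.1 -0.2] w 0.365
ik worst 0.0 end q [ 1.17  0.79 -0.89  1.85 -0.07  1.01  0.41]
```

>>> move_arm(
  series=[
    [0, 0, 1.5, 0, 0, 0],
    [0, 0, 2.5, 0, 0, 0],
    [0, 0, 2, 0, 0, 0],
    [0, -0.7, 0, 8.2, 0, 0],
    [0, -0.7, 0, 8.2, 0, 0],
    [0, -0.7, 0, 8.2, 0, 0],
    [0, -0.7, 0, 8.2, 0, 0],
    [0, -0.7, 0, 8.2, 0, 0],
  ],
)

```text
clock: 7.4
position: [0.4489, -0.0796, 0.1222]
ee_rot: [2.153, 2.128, -0.164]
force: [-0.2, -0.2, -1.3]
width: 0.37
```

>>> move_arm(
  series=[
    [0, -0.8, 0, 8.2, 0, 0],
    [0, -0.8, 0, 8.2, 0, 0],
    [0, -0.8, 0, 8.2, 0, 0],
    [0, -0.8, 0, 8.2, 0, 0],
    [0, -0.8, 0, 8.2, 0, 0],
    [0, -0.8, 0, 8.0, 0, 0],
    [0, 0, 0, 0, 0, 0],
    [0, 0, 0, 0, 0, 0],
  ],
)

```text
clock: 8.2
position: [0.4468, -0.1262, 0.1189]
ee_rot: [-1.844, -1.823, -0.621]
force: [-0.2, 1.1, -0.3]
width: 0.368
```

```bash
python3 go.py .448 -.13 .04 90 50 1;  python3 - <<'E'
from h import *
d=imaging.get_image("scene");cv2.imwrite("pics/s2.png",cv2.resize(d["color"][110:270,200:400,::-1],(750,600),interpolation=cv2.INTER_CUBIC))
E
```

```text
n 2 row [0.06, -0.19, -3.95] [0.95, -0.46, 0.17] tot [ 0.12 -0.38 -7.89] [ 1.9 -0.9  0.3]
now q [ 1.03  0.69 -0.69  1.87 -0.22  1.    0.54] pos [ 0.4468 -0.1262  0.1189] F [-0.2  1.1 -0.3] w 0.368
ik worst 0.0 end q [ 1.03  0.84 -0.66  1.89 -0.18  0.88  0.6 ]
```

View pics/s2.png

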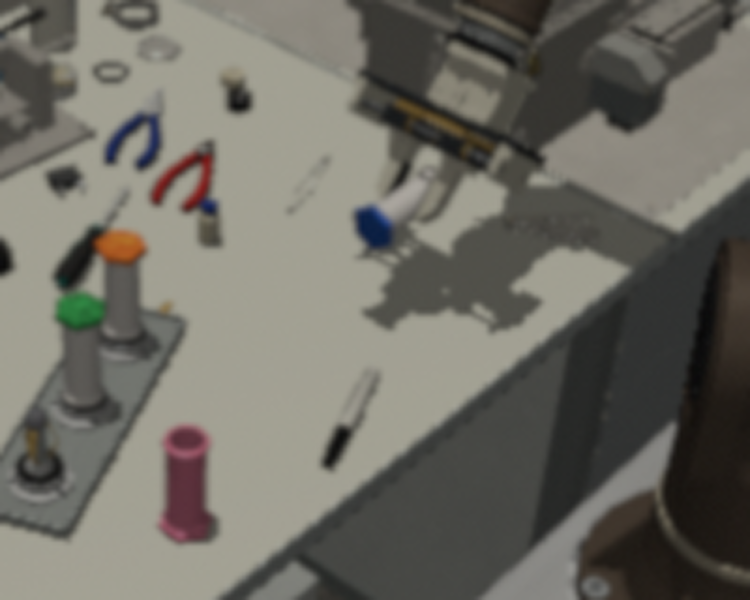

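The picture shows the cylinder held about level, blue foot at (375,225) towards +y. Now I lower it to lay it down.

>>> move_arm(
  series=[
    [0, 0, -2, 1, -0.5, 0],
    [0, 0, -2, 0.9, -0.4, 0],
    [0, 0, -2, 0, 0, 0],
    [0, 0, -1.5, 0, 0, 0],
    [0, 0, -0.6, 0, 0, 0],
    [0, 0, -0.3, 0, 0, 0],
    [0, 0, -0.3, 0, 0, 0],
    [0, 0, 0, 0, 0, 0],
  ],
)

```text
clock: 9.05
position: [0.4475, -0.1253, 0.0326]
ee_rot: [-1.821, -1.815, -0.663]
force: [0.3, -1.4, -0.2]
width: 0.368
```

```bash
python3 go.py .448 -.13 .026 90 50 1
```

```text
n 1 row [0.05, -0.47, -0.66] [0.07, 0.05, 0.21] tot [ 0.05 -0.47 -0.66] [0.1 0.1 0.2]
now q [ 1.02  0.85 -0.66  1.9  -0.18  0.86  0.61] pos [ 0.4475 -0.1253  0.0326] F [ 0.3 -1.4 -0.2] w 0.368
ik worst 0.0 end q [ 1.02  0.86 -0.65  1.89 -0.18  0.86  0.61]
```

>>> move_arm(
  series=[
    [0, 0, -0.2, 0, 0, 0],
    [0, 0, -0.2, 0, 0, 0],
    [0, 0, -0.1, 0, 0, 0],
    [0, 0, 0, 0, 0, 0],
    [0, 0, 0, 0, 0, 0],
  ],
)

```text
clock: 9.55
position: [0.4479, -0.126, 0.0278]
ee_rot: [-1.823, -1.814, -0.664]
force: [-1.0, -6.3, 8.9]
width: 0.367
```

```bash
python3 go.py .448 -.13 .026 90 50 1|sed -n 2p
```

```text
now q [ 1.02  0.85 -0.65  1.9  -0.18  0.85  0.61] pos [ 0.4479 -0.126   0.0278] F [-1.  -6.3  8.9] w 0.367
```

>>> move_arm(
  series=[
    [0, 0, 0, 0, 0, 0],
    [0, 0, 0, 0, 0, 0],
    [0, 0, 0, 0, 0, 0],
    [0, 0, 0, 0, 0, 0],
    [0, 0, 0, 0, 0, 0],
    [0, 0, 0, 0, 0, 0],
  ],
  grip=1,
)

```text
clock: 10.15
position: [0.4473, -0.1252, 0.0272]
ee_rot: [-1.821, -1.814, -0.663]
force: [-0.4, -0.3, -0.1]
width: 0.84
```

>>> move_arm(
  series=[
    [0, -0.6, 0.8, 0, 0, 0],
    [0, -1.8, 2.2, 0, 0, 0],
    [0, -2, 2.6, 0, 0, 0],
    [0, -2, 2.6, 0, 0, 0],
    [0, -1, 3, 0, 0, 0],
    [0, 0, 3, 0, 0, 0],
    [0, 0, 2, 0, 0, 0],
    [0, 0, 0, 0, 0, 0],
  ],
)

```text
clock: 10.95
position: [0.4485, -0.2, 0.1923]
ee_rot: [-1.823, -1.819, -0.664]
force: [-0.2, -0.8, 0.0]
width: 1.0
```

```bash
python3 go.py .448 -.03 .17 -90 55 -1; python3 - <<'E'
from h import *
d=imaging.get_image("scene");t=imaging.get_image("top")
a=cv2.resize(d["color"][140:220,260:340],(400,400),interpolation=cv2.INTER_CUBIC);b=cv2.resize(t["color"][195:255,290:350],(400,400),interpolation=cv2.INTER_CUBIC)
cv2.imwrite("pics/s3.png",np.hstack([a,b])[:,:,::-1])
E
```

```text
n 9 row [-0.01, 1.89, -0.25] [-8.31, 0.04, 0.0] tot [-0.05 17.   -2.23] [-74.8   0.4   0. ]
now q [ 1.12  0.66 -0.68  1.7  -0.22  1.25  0.58] pos [ 0.4485 -0.2     0.1923] F [-0.2 -0.8  0. ] w 1.0
ik worst 0.0 end q [-0.08  0.43 -0.51  2.05  0.76  1.23 -1.04]
```

View pics/s3.png

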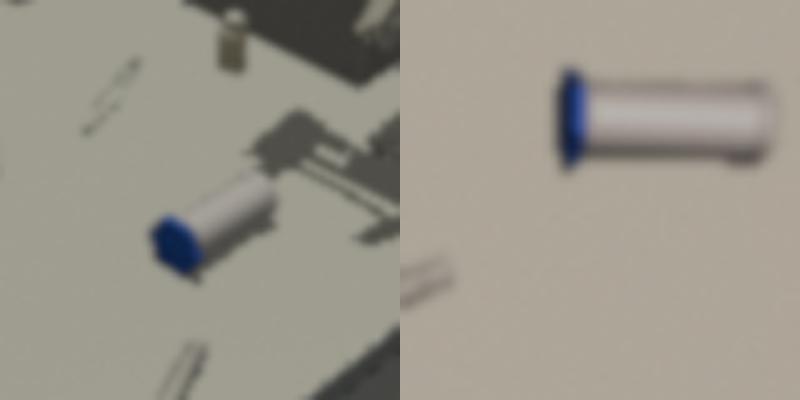

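It lies flat along y: the foot is at crop (570,119) and the mouth at (770,121). Next I measure its axis and take the tool over to the other side.

```bash
python3 - <<'E'
from h import *
t=imaging.get_image("top");c=cam(t);im=t["color"]
f=lambda x,y:((x-400+.5)/6.667-.5+290,(y+.5)/6.667-.5+195)
print(onplane(c,[f(572,119),f(772,121),f(560,119)],.021))
g=outline_of("top","cylinder_centre")
for o in g[:2]:
    m=o["mask"].astype(np.uint8);w=np.argwhere(m)[:,::-1]
    print(o["p"],o["rect"],onplane(c,[w.mean(0)],.022),np.degrees(cv2.fitLine(w.astype(np.float32),2,0,.01,.01).ravel()[:2]))
E
```

```text
[[ 0.4568189  -0.06917307  0.021     ]
 [ 0.45502955 -0.16663606  0.021     ]
 [ 0.45686689 -0.06332477  0.021     ]]
0.67 [313.5, 204.4, 33.0, 12.4] [[ 0.45697563 -0.11229359  0.022     ]] [57.172558   3.7556565]
0.55 [207.0, 229.2, 17.9, 17.2] [[0.37944459 0.25529084 0.022     ]] [52.33391  23.323114]
```

>>> move_arm(
  series=[
    [0, 2, 0, -8.3, 0, 0],
    [0, 2, 0, -8.3, 0, 0],
    [0, 2, 0, -8.3, 0, 0],
    [0, 2, 0, -8.3, 0, 0],
    [0, 2, 0, -8.3, 0, 0],
    [0, 2, -0.5, -8.3, 0, 0],
    [0, 2, -0.5, -8.3, 0, 0],
    [0, 2, -0.5, -8.3, 0, 0],
  ],
)

```text
clock: 11.95
position: [0.4458, -0.0477, 0.175]
ee_rot: [2.006, 1.997, -0.415]
force: [-0.3, -0.3, -0.9]
width: 1.0
```

>>> move_arm(
  series=[
    [0, 1, -0.7, -8.4, 0, 0],
    [0, 0, 0, 0, 0, 0],
    [0, 0, 0, 0, 0, 0],
  ],
)

```text
clock: 12.25
position: [0.4449, -0.0362, 0.1663]
ee_rot: [1.916, 1.92, -0.545]
force: [0.4, -0.8, 0.2]
width: 1.002
```

```bash
python3 go.py .448 -.06 .1 -90 55 -1; python3 - <<'E'
from h import *
s=monitor.observe();w=imaging.get_image("wrist");c=cam(w,s);im=w["color"][:,:,::-1].copy()
for y in(-.066,-.166):
  a=[np.array([.4485+.02*np.cos(t),y,.021+.02*np.sin(t)]) for t in np.arange(0,6.3,.1)]
  for u in proj(c,a):cv2.circle(im,tuple(int(v) for v in u),1,(0,0,255),-1)
  print(proj(c,[[.4485,y,.021]]))
cv2.imwrite("pics/w2.png",im)
E
```

```text
n 2 row [0.15, -1.19, -3.31] [-1.92, -0.3, 0.04] tot [ 0.31 -2.38 -6.63] [-3.8 -0.6  0.1]
now q [-0.04  0.4  -0.5   2.06  0.72  1.16 -0.97] pos [ 0.4449 -0.0362  0.1663] F [ 0.4 -0.8  0.2] w 1.002
ik worst 0.0 end q [-0.09  0.53 -0.44  2.13  0.87  1.09 -1.15]
[[264.41845996 129.05932036]]
[[263.06549369 204.7014221 ]]
```

View pics/w2.png

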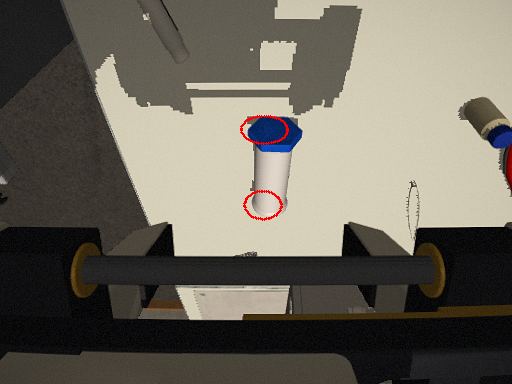

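Wrist view: the foot face is at (273,131) and the mouth near (268,205), so the axis is at x≈0.456 at the foot and ≈0.453 at the mouth (it rolled a few mm onto its flat). I grip it at 40 mm from the foot.

```bash
python3 go.py .4555 -.062 .09 -92 55 -1 2; python3 go.py .4555 -.105 .028 -92 55 -1
```

```text
n 2 row [0.53, -1.2, -3.85] [-1.92, -0.23, -0.85] tot [ 1.05 -2.39 -7.69] [-3.8 -0.5 -1.7]
now q [-0.03  0.4  -0.5   2.06  0.72  1.16 -0.97] pos [ 0.445  -0.0381  0.1669] F [-0.7 -0.6  0.1] w 1.002
ik worst 0.0 end q [-0.08  0.56 -0.42  2.1   0.87  1.09 -1.16]
n 4 row [0.26, -1.67, -3.47] [-0.96, -0.11, -0.42] tot [  1.05  -6.69 -13.89] [-3.8 -0.5 -1.7]
now q [-0.03  0.4  -0.5   2.06  0.72  1.16 -0.97] pos [ 0.445  -0.0381  0.1669] F [-0.7 -0.6  0.1] w 1.002
ik worst 0.0 end q [-0.05  0.66 -0.36  2.15  1.02  0.97 -1.26]
```

>>> move_arm(
  series=[
    [0.4, -0.8, -2.6, -1.3, -0.2, -0.6],
    [0.4, -0.8, -2.6, -1.3, -0.2, -0.6],
    [0.3, -0.8, -2.5, -1.2, -0.1, -0.5],
    [0, -1.4, -2, 0, 0, 0],
    [0, -1.4, -2, 0, 0, 0],
    [0, -1.1, -1.4, 0, 0, 0],
    [0, -0.4, -0.5, 0, 0, 0],
    [0, 0, 0, 0, 0, 0],
  ],
)

```text
clock: 13.1
position: [0.4557, -0.1072, 0.0317]
ee_rot: [1.914, 1.837, -0.601]
force: [-0.5, 0.6, 0.5]
width: 1.003
```

```bash
python3 go.py .4555 -.105 .028 -92 55 -1
```

```text
n 1 row [-0.02, 0.22, -0.37] [0.02, 0.16, 0.31] tot [-0.02  0.22 -0.37] [0.  0.2 0.3]
now q [-0.04  0.66 -0.36  2.15  1.01  0.97 -1.26] pos [ 0.4557 -0.1072  0.0317] F [-0.5  0.6  0.5] w 1.003
ik worst 0.0 end q [-0.05  0.66 -0.36  2.15  1.02  0.97 -1.26]
```

>>> move_arm(
  series=[
    [0, 0.2, -0.3, 0, 0, 0],
    [0, 0, 0, 0, 0, 0],
    [0, 0, 0, 0, 0, 0],
    [0, 0, 0, 0, 0, 0],
    [0, 0, 0, 0, 0, 0],
    [0, 0, 0, 0, 0, 0],
    [0, 0, 0, 0, 0, 0],
    [0, 0, 0, 0, 0, 0],
  ],
  grip=0.2,
  force=40,
)

```text
clock: 13.9
position: [0.4565, -0.1028, 0.0287]
ee_rot: [1.909, 1.84, -0.598]
force: [0.1, 0.2, 0.9]
width: 0.359
```

>>> move_arm(
  series=[
    [0, 0, 0, 0, 0, 0],
    [0, 0, 0, 0, 0, 0],
  ],
)

```text
clock: 14.1
position: [0.4565, -0.1028, 0.0287]
ee_rot: [1.909, 1.84, -0.598]
force: [0.2, 1.3, 1.5]
width: 0.365
```

```bash
python3 go.py .4555 -.105 .25 -92 55 -1; python3 go.py .47 .15 .26 -92 35 1
```

```text
n 5 row [-0.02, -0.04, 4.43] [0.0, 0.04, 0.01] tot [-0.1  -0.22 22.13] [0.  0.2 0. ]
now q [-0.05  0.66 -0.36  2.15  1.02  0.97 -1.27] pos [ 0.4565 -0.1028  0.0287] F [0.2 1.3 1.5] w 0.365
ik worst 0.0 end q [ 0.05  0.29 -0.45  1.98  0.71  1.28 -0.78]
n 22 row [0.06, 1.15, 1.05] [-0.19, -5.78, -5.78] tot [ 1.35 25.28 23.13] [  -4.2 -127.1 -127.1]
now q [-0.05  0.66 -0.36  2.15  1.02  0.97 -1.27] pos [ 0.4565 -0.1028  0.0287] F [0.2 1.3 1.5] w 0.365
ik worst 0.628 end q [-1.31  0.99  1.26  1.57 -0.12  1.56 -2.68]
```

>>> move_arm(
  series=[
    [0, 0, 1, 0, 0, 0],
    [0, 0, 3, 0, 0, 0],
    [0, 0, 4, 0, 0, 0],
    [0, 0, 4, 0, 0, 0],
    [0, 0, 4, 0, 0, 0],
    [0, 0, 3, 0, 0, 0],
    [0, 0, 0, 0, 0, 0],
  ],
)

```text
clock: 14.8
position: [0.4578, -0.1023, 0.2228]
ee_rot: [1.91, 1.837, -0.591]
force: [1.0, 0.1, -1.1]
width: 0.366
```

```bash
sed -i 's|;dp=P-s\["position"\]|\nif "alt" in sys.argv: dr=dr*(1-2*np.pi/np.linalg.norm(dr));sys.argv.remove("alt")\ndp=P-s["position"]|' go.py; python3 go.py .46 .18 .28 -90 35 1 alt; python3 go.py .46 -.1 .25 -90 35 1 alt
```

```text
n 22 row [0.01, 1.28, 0.26] [0.07, 5.84, 5.85] tot [ 0.22 28.23  5.72] [  1.6 128.5 128.6]
now q [ 0.04  0.33 -0.45  2.01  0.74  1.23 -0.85] pos [ 0.4578 -0.1023  0.2228] F [ 1.   0.1 -1.1] w 0.366
ik worst 0.0 end q [-0.5   0.67 -0.6   1.58  0.73  1.94  1.89]
n 22 row [0.01, 0.01, 0.12] [0.07, 5.84, 5.85] tot [0.22 0.23 2.72] [  1.6 128.5 128.6]
now q [ 0.04  0.33 -0.45  2.01  0.74  1.23 -0.85] pos [ 0.4578 -0.1023  0.2228] F [ 1.   0.1 -1.1] w 0.366
ik worst 0.0 end q [ 0.16  0.58 -0.91  1.99  1.01  1.75  1.94]
```

```bash
python3 go.py .47 .2 .28 -60 35 1 alt;python3 go.py .47 .2 .28 -60 35 1
```

```text
n 25 row [0.05, 1.21, 0.23] [-1.44, 5.67, 5.62] tot [ 1.22 30.23  5.72] [-36.1 141.8 140.6]
now q [ 0.04  0.33 -0.45  2.01  0.74  1.23 -0.85] pos [ 0.4578 -0.1023  0.2228] F [ 1.   0.1 -1.1] w 0.366
ik worst 0.0 end q [-0.34  0.69 -1.05  1.82  1.07  1.94  1.97]
n 19 row [0.06, 1.59, 0.3] [1.47, -5.78, -5.73] tot [ 1.22 30.23  5.72] [  27.9 -109.8 -108.8]
now q [ 0.04  0.33 -0.45  2.01  0.74  1.23 -0.85] pos [ 0.4578 -0.1023  0.2228] F [ 1.   0.1 -1.1] w 0.366
ik worst 0.414 end q [-1.59  0.79  1.26  1.75 -0.01  1.22 -2.68]
```

>>> move_arm(
  series=[
    [0, 0.5, 0.5, -1.4, 5.7, 5.6],
    [0, 1, 0.5, -1.4, 5.7, 5.6],
    [0, 1.2, 0.5, -1.4, 5.7, 5.6],
    [0, 1.2, 0.5, -1.4, 5.7, 5.6],
    [0, 1.2, 0.5, -1.4, 5.7, 5.6],
    [0, 1.2, 0.5, -1.4, 5.7, 5.6],
    [0, 1.2, 0.5, -1.4, 5.7, 5.6],
    [0, 1.2, 0.5, -1.4, 5.7, 5.6],
  ],
)

```text
clock: 15.6
position: [0.4561, -0.0154, 0.2584]
ee_rot: [0.695, 2.626, -1.279]
force: [0.7, 0.4, -1.1]
width: 0.366
```

>>> move_arm(
  series=[
    [0, 1.2, 0.5, -1.4, 5.7, 5.6],
    [0, 1.2, 0.5, -1.4, 5.7, 5.6],
    [0, 1.2, 0.4, -1.4, 5.7, 5.6],
    [0, 1.2, 0, -1.4, 5.7, 5.6],
    [0, 1.2, 0, -1.4, 5.7, 5.6],
    [0, 1.2, 0, -1.4, 5.7, 5.6],
    [0, 1.2, 0, -1.4, 5.7, 5.6],
    [0, 1.2, 0, -1.4, 5.7, 5.6],
  ],
)

```text
clock: 16.4
position: [0.4562, 0.0805, 0.2721]
ee_rot: [0.877, -2.403, 1.486]
force: [0.6, 0.1, -0.7]
width: 0.365
```

```bash
python3 go.py .47 .2 .28 -60 35 1
```

```text
n 9 row [0.15, 1.33, 0.09] [-1.35, 5.62, 5.61] tot [ 1.38 11.95  0.79] [-12.2  50.6  50.4]
now q [-0.29  0.65 -0.81  1.86  0.92  1.92  0.82] pos [0.4562 0.0805 0.2721] F [ 0.6  0.1 -0.7] w 0.365
ik worst 0.0 end q [-0.34  0.69 -1.05  1.82  1.06  1.94  1.97]
```

```bash
for a in "-60 35" "-45 35" "-30 35" "0 35"; do echo $a; python3 go.py .48 .28 .27 $a 1|grep -v now; done;  python3 go.py .497 .3 .2 -45 35 1|grep -v now
```

```text
-60 35
n 9 row [0.26, 2.22, -0.02] [-1.35, 5.62, 5.61] tot [ 2.38 19.95 -0.21] [-12.2  50.6  50.4]
ik worst 0.0 end q [-0.54  0.73 -0.89  1.65  1.05  1.94  2.02]
-45 35
n 10 row [0.24, 1.99, -0.02] [-1.91, 4.96, 6.44] tot [ 2.38 19.95 -0.21] [-19.1  49.6  64.4]
ik worst 0.0 end q [-0.45  0.71 -1.05  1.83  1.2   1.89  2.08]
-30 35
n 12 row [0.2, 1.66, -0.02] [-2.18, 4.01, 6.52] tot [ 2.38 19.95 -0.21] [-26.1  48.1  78.2]
ik worst 0.0 end q [-0.37  0.65 -1.15  2.    1.32  1.76  2.17]
0 35
n 15 row [0.16, 1.33, -0.01] [-2.71, 2.85, 7.04] tot [ 2.38 19.95 -0.21] [-40.6  42.7 105.6]
ik worst 0.0 end q [-0.12  0.4  -1.21  2.3   1.59  1.24  2.39]
n 10 row [0.41, 2.19, -0.72] [-1.91, 4.96, 6.44] tot [ 4.08 21.95 -7.21] [-19.1  49.6  64.4]
ik worst 0.0 end q [-0.49  0.84 -1.01  1.81  1.27  1.87  2.  ]
```

>>> move_arm(
  series=[
    [0.2, 2, 0, -1.4, 5.6, 5.6],
    [0.2, 2.2, 0, -1.4, 5.6, 5.6],
    [0.2, 2.3, 0, -1.4, 5.6, 5.6],
    [0.3, 2.3, 0, -1.4, 5.6, 5.6],
    [0.3, 2.3, 0, -1.3, 5.6, 5.6],
    [0.3, 2.3, 0, -1.3, 5.6, 5.6],
    [0.3, 2.2, 0, -1.3, 5.6, 5.6],
    [0.3, 2.2, 0, -1.3, 5.6, 5.6],
  ],
)

```text
clock: 17.2
position: [0.4772, 0.259, 0.2721]
ee_rot: [2.015, -1.375, 1.165]
force: [-0.7, 0.9, -0.9]
width: 0.367
```

>>> move_arm(
  series=[
    [0.3, 2.2, 0, -1.3, 5.6, 5.6],
    [0, 0, 0, 0, 0, 0],
    [0, 0, 0, 0, 0, 0],
  ],
)

```text
clock: 17.5
position: [0.4802, 0.2798, 0.2722]
ee_rot: [2.109, -1.233, 1.105]
force: [-1.1, -0.5, -1.2]
width: 0.36
```

```bash
python3 go.py .493 .315 .2 -60 35 1; python3 - <<'E'
from h import *
d=imaging.get_image("scene");t=imaging.get_image("top")
a=cv2.resize(d["color"][150:240,190:280],(400,400),interpolation=cv2.INTER_CUBIC);b=cv2.resize(t["color"][155:235,160:240],(400,400),interpolation=cv2.INTER_CUBIC)
cv2.imwrite("pics/s4.png",np.hstack([a,b])[:,:,::-1])
E
```

```text
n 2 row [0.64, 1.76, -3.61] [-0.15, 0.25, 0.18] tot [ 1.28  3.52 -7.22] [-0.3  0.5  0.4]
now q [-0.51  0.75 -0.94  1.65  1.07  1.97  1.99] pos [0.4802 0.2798 0.2722] F [-1.1 -0.5 -1.2] w 0.36
ik worst 0.0 end q [-0.58  0.87 -0.87  1.6   1.11  1.93  1.95]
```

View pics/s4.png

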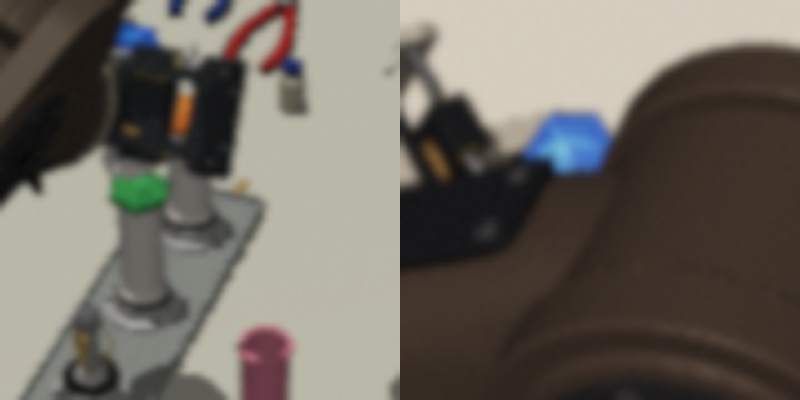

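Scene crop: the cylinder is inverted in the jaws, foot up at (137,37), with the post head at (88,318). I'll move above the post and check alignment with overlays.

>>> move_arm(
  series=[
    [0.5, 1.2, 0, 0, 0, 0],
    [0.5, 1.2, -1, -0.3, 0.5, 0.4],
    [0.3, 1.2, -1.5, 0, 0, 0],
    [0, 0, -2, 0, 0, 0],
    [0, 0, -2, 0, 0, 0],
    [0, 0, -2, 0, 0, 0],
    [0, 0, 0, 0, 0, 0],
    [0, 0, 0, 0, 0, 0],
  ],
)

```text
clock: 18.4
position: [0.4935, 0.3158, 0.1873]
ee_rot: [2.114, -1.216, 1.099]
force: [0.3, 0.1, 0.4]
width: 0.368
```

```bash
cat > ov.py <<'E'
import sys
from h import *
s=monitor.observe();Rm=R.from_rotvec(s["ee_rot"]).as_matrix();P=s["position"]
print(P.round(4),s["force"].round(1),"d",Rm[:,2].round(3),"x",Rm[:,0].round(3))
# cylinder axis in tool frame: lay level, e=55 toward mouth, at grip; sg=-1: a = cos55 d + sin55*u, u=-x
e=np.radians(55);a=np.cos(e)*Rm[:,2]-np.sin(e)*Rm[:,0];off=np.cross(a,Rm[:,1]);off*=np.sign(off@Rm[:,2])*.0082
A=P+off;mouth=A+a*.0622;foot=A-a*.0378
print("axis",a.round(3),"mouth",mouth.round(4),"foot",foot.round(4))
def circ(c,n,r):
    u=np.cross(n,[1,0,0]);u/=np.linalg.norm(u);v=np.cross(n,u);return [c+r*(np.cos(t)*u+np.sin(t)*v) for t in np.arange(0,6.3,.05)]
Z=np.array([0,0,1.]);post=np.array([.4968,.3086,0])
out=[]
for nme,(x0,y0,w) in(("scene",(195,160,64)),("top",(160,160,64))):
    d=imaging.get_image(nme);c=cam(d);k=400/w
    im=cv2.resize(d["color"][y0:y0+w,x0:x0+w,::-1],(400,400),interpolation=cv2.INTER_CUBIC)
    for pts,col in((circ(mouth,a,.0195),(0,0,255)),(circ(foot,a,.0242),(0,255,255)),(circ(post+.027*Z,Z,.0215),(255,0,255)),(circ(post+.087*Z,Z,.0098),(0,255,0))):
        for u in (proj(c,pts)-[x0,y0]+.5)*k-.5:
            if np.all(np.abs(u)<2000):cv2.circle(im,tuple(int(v) for v in u),0,col,-1)
    out.append(im)
cv2.imwrite(sys.argv[1],np.hstack(out))
E
python3 ov.py pics/o1.png
```

```text
[0.4935 0.3158 0.1873] [0.3 0.1 0.4] d [ 0.41  -0.709 -0.573] x [ 0.289 -0.495  0.819]
axis [-0.002 -0.001 -1.   ] mouth [0.4975 0.3086 0.1251] foot [0.4976 0.3087 0.2251]
```

View pics/o1.png

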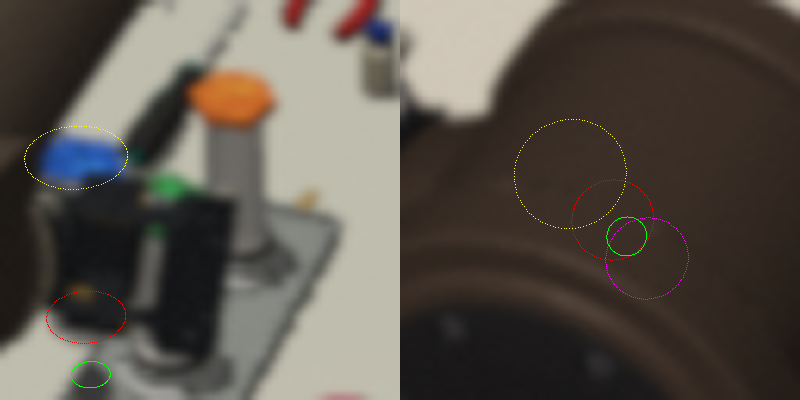

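```bash
python3 - <<'E'
from h import *
d=imaging.get_image("scene");c=cam(d);hs=cv2.cvtColor(d["color"],cv2.COLOR_RGB2HSV)
m=cv2.inRange(hs,(100,110,60),(130,255,255));m[:,:195]=0;m[:,225:]=0;m[:170]=0;m[200:]=0
w=np.argwhere(m)[:,::-1];print("blue",w.min(0),w.max(0),w.mean(0),len(w))
F=np.array([.4976,.3087,.2251]);u=proj(c,[F,F-[0,0,.008]]);print("pred",u)
for e in np.eye(3)*.01:print("per cm",(proj(c,[F+e])-u[0]).round(2))
for th in range(0,60,10):
    t=np.radians(th+60*np.arange(6));h=[F+[.02425*np.cos(a),.02425*np.sin(a),-k] for a in t for k in(0,.008)];p=proj(c,h);print(th,p.min(0).round(1),p.max(0).round(1))
t=imaging.get_image("top");ct=cam(t)
print("s4 top",onplane(ct,[(193.6,183.2)],.31))
E
```

```text
blue [201 182] [214 188] [206.88       184.94666667] 75
pred [[206.77257162 184.7384457 ]
 [206.90145251 186.86830357]]
per cm [[-2.25 -1.47]]
per cm [[-2.55  1.49]]
per cm [[-0.16 -2.68]]
0 [198.7 179.9] [214.9 191.9]
10 [199.1 179.8] [214.5 192. ]
20 [199.6 179.8] [214.2 192. ]
30 [199.  179.9] [214.7 191.8]
40 [198.6 180.2] [215.  191.5]
50 [198.5 180.2] [215.1 191.5]
s4 top [[0.48885994 0.27460157 0.31      ]]
```

>>> move_arm(
  series=[
    [0, 0, -1, 0, 0, 0],
    [0, 0, -1, 0, 0, 0],
    [0, 0, -1, 0, 0, 0],
    [0, 0, -0.5, 0, 0, 0],
    [0, 0, -0.5, 0, 0, 0],
    [0, 0, -0.4, 0, 0, 0],
    [0, 0, 0, 0, 0, 0],
  ],
)

```text
clock: 19.3
position: [0.4934, 0.3161, 0.1431]
ee_rot: [2.114, -1.217, 1.099]
force: [-0.4, 0.5, 0.2]
width: 0.363
```

```bash
python3 go.py .4935 .3158 .12 -60 35 1
```

```text
n 1 row [0.01, -0.03, -2.31] [0.02, -0.07, -0.13] tot [ 0.01 -0.03 -2.31] [ 0.  -0.1 -0.1]
now q [-0.59  0.95 -0.85  1.63  1.14  1.88  1.88] pos [0.4934 0.3161 0.1431] F [-0.4  0.5  0.2] w 0.363
ik worst 0.0 end q [-0.6   0.98 -0.84  1.63  1.15  1.87  1.85]
```

>>> move_arm(
  series=[
    [0, 0, -0.4, 0, 0, 0],
    [0, 0, -0.4, 0, 0, 0],
    [0, 0, -0.4, 0, 0, 0],
    [0, 0, 0, 0, 0, 0],
  ],
)

```text
clock: 19.7
position: [0.4934, 0.316, 0.1311]
ee_rot: [2.114, -1.217, 1.099]
force: [-0.5, -0.5, -1.1]
width: 0.367
```

>>> move_arm(
  series=[
    [0, 0, -0.3, 0, 0, 0],
    [0, 0, -0.3, 0, 0, 0],
    [0, 0, -0.3, 0, 0, 0],
    [0, 0, -0.3, 0, 0, 0],
    [0, 0, 0, 0, 0, 0],
  ],
)

```text
clock: 20.2
position: [0.4935, 0.316, 0.1203]
ee_rot: [2.113, -1.217, 1.101]
force: [-1.2, -0.9, 4.7]
width: 0.365
```

>>> move_arm(
  series=[
    [0, 0, -0.3, 0, 0, 0],
    [0, 0, -0.3, 0, 0, 0],
    [0, 0, -0.3, 0, 0, 0],
    [0, 0, -0.3, 0, 0, 0],
    [0, 0, 0, 0, 0, 0],
  ],
)

```text
clock: 20.7
position: [0.4935, 0.3159, 0.1079]
ee_rot: [2.114, -1.217, 1.101]
force: [-1.7, -1.5, 2.7]
width: 0.364
```

>>> move_arm(
  series=[
    [0, 0, -0.3, 0, 0, 0],
    [0, 0, -0.3, 0, 0, 0],
    [0, 0, -0.3, 0, 0, 0],
    [0, 0, 0, 0, 0, 0],
  ],
)

```text
clock: 21.1
position: [0.4935, 0.316, 0.0987]
ee_rot: [2.114, -1.217, 1.1]
force: [-1.0, -1.8, 2.4]
width: 0.368
```

>>> move_arm(
  series=[
    [0, 0, -0.2, 0, 0, 0],
    [0, 0, -0.2, 0, 0, 0],
    [0, 0, -0.2, 0, 0, 0],
    [0, 0, 0, 0, 0, 0],
  ],
)

```text
clock: 21.5
position: [0.4936, 0.316, 0.0929]
ee_rot: [2.114, -1.217, 1.1]
force: [-0.6, -1.7, 4.2]
width: 0.363
```

>>> move_arm(
  series=[
    [0, 0, -0.15, 0, 0, 0],
    [0, 0, -0.1, 0, 0, 0],
    [0, 0, 0, 0, 0, 0],
  ],
)

```text
clock: 21.8
position: [0.4936, 0.316, 0.0907]
ee_rot: [2.114, -1.217, 1.101]
force: [-1.4, -2.1, 6.1]
width: 0.364
```

>>> move_arm(
  series=[
    [0, 0, -0.1, 0, 0, 0],
    [0, 0, -0.1, 0, 0, 0],
    [0, 0, 0, 0, 0, 0],
  ],
)

```text
clock: 22.1
position: [0.4938, 0.3157, 0.0903]
ee_rot: [2.111, -1.217, 1.104]
force: [-3.4, -2.8, 15.7]
width: 0.368
```

>>> move_arm(
  series=[
    [0, 0, -0.1, 0, 0, 0],
    [0, 0, -0.1, 0, 0, 0],
    [0, 0, 0, 0, 0, 0],
  ],
)

```text
clock: 22.4
position: [0.494, 0.3154, 0.0901]
ee_rot: [2.109, -1.217, 1.107]
force: [-5.2, -1.5, 25.6]
width: 0.366
```

>>> move_arm(
  series=[
    [0, 0, -0.05, 0, 0, 0],
    [0, 0, 0, 0, 0, 0],
    [0, 0, 0.15, 0, 0, 0],
    [0, 0, 0.15, 0, 0, 0],
    [0, 0, 0, 0, 0, 0],
  ],
)

```text
clock: 22.9
position: [0.4938, 0.3156, 0.0903]
ee_rot: [2.112, -1.218, 1.102]
force: [-1.8, -2.7, 12.3]
width: 0.367
```

>>> move_arm(
  series=[
    [0, 0, 0, 0, 0, 0],
    [0, 0, 0, 0, 0, 0],
    [0, 0, 0, 0, 0, 0],
    [0, 0, 0, 0, 0, 0],
    [0, 0, 0, 0, 0, 0],
    [0, 0, 0, 0, 0, 0],
    [0, 0, 0, 0, 0, 0],
  ],
  grip=0.95,
)

```text
clock: 23.6
position: [0.4935, 0.3163, 0.0886]
ee_rot: [2.115, -1.217, 1.099]
force: [-0.1, -0.1, -0.8]
width: 0.916
```

```bash
python3 go.py .444 .4018 .16 -60 35 1
```

```text
n 3 row [-1.65, 2.85, 2.38] [-0.0, -0.02, -0.04] tot [-4.95  8.55  7.14] [-0.  -0.1 -0.1]
now q [-0.61  1.02 -0.83  1.64  1.17  1.84  1.82] pos [0.4935 0.3163 0.0886] F [-0.1 -0.1 -0.8] w 0.916
ik worst 0.0 end q [-0.78  0.96 -0.79  1.47  1.05  1.94  1.89]
```

>>> move_arm(
  series=[
    [-0.4, 0.7, 0.6, 0, 0, 0],
    [-1.2, 2.1, 1.7, 0, 0, 0],
    [-1.6, 2.8, 2.3, 0, 0, 0],
    [-1.6, 2.8, 2.4, 0, 0, 0],
    [-1, 2, 2.4, 0, 0, 0],
    [-0.5, 1, 2, 0, 0, 0],
    [0, 0, 0, 0, 0, 0],
  ],
)

```text
clock: 24.3
position: [0.4284, 0.4336, 0.2058]
ee_rot: [2.121, -1.219, 1.1]
force: [-0.1, 0.0, 0.0]
width: 0.949
```

```bash
python3 - <<'E'
from h import *
s=monitor.observe();print(s["position"],s["force"].round(1))
post=np.array([.4968,.3086,0]);Z=np.array([0,0,1.])
out=[]
for nme,(x0,y0,w) in(("scene",(195,165,64)),("top",(170,160,64)),("wrist",(0,0,384))):
    d=imaging.get_image(nme);c=cam(d,s);k=400/w
    if nme=="wrist":
        u=proj(c,[post+.07*Z])[0];print(u);w=150;x0=int(np.clip(u[0]-75,0,362));y0=int(np.clip(u[1]-75,0,234));k=400/w
    im=cv2.resize(d["color"][y0:y0+w,x0:x0+w,::-1],(400,400),interpolation=cv2.INTER_CUBIC)
    for z,r in((.127,.0242),(.027,.0215)):
        P=[post+[r*np.cos(t),r*np.sin(t),z] for t in np.arange(0,6.3,.07)]
        for v in (proj(c,P)-[x0,y0]+.5)*k-.5:
            if np.all(np.abs(v)<2000):cv2.circle(im,tuple(int(q) for q in v),0,(0,0,255),-1)
    out.append(cv2.resize(im,(266,266)) if 0 else im)
cv2.imwrite("pics/f1.png",cv2.resize(np.hstack(out),(800,267),interpolation=cv2.INTER_AREA))
E
```

```text
[0.42836485 0.4336439  0.20576174] [-0.1  0.   0. ]
[260.7759001  197.32000463]
```

View pics/f1.png

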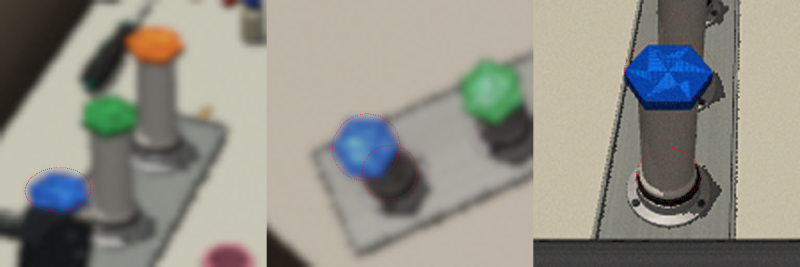

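The cylinder hangs on the post: the blue foot top matches the prediction for z = 0.127 in all three cameras (for example wrist crop (668,77)). I'll take one close look at the rim and seat.

```bash
python3 - <<'E'
from h import *
s=monitor.observe()
d=imaging.get_image("wrist");c=cam(d,s)
u=proj(c,[[.4968,.3086,.04]])[0].astype(int);print(u)
a=d["color"][u[1]-110:u[1]+50,u[0]-80:u[0]+80,::-1]
cv2.imwrite("pics/f2.png",cv2.resize(a,(600,600),interpolation=cv2.INTER_CUBIC))
t=imaging.get_image("top");ct=cam(t);hs=cv2.cvtColor(t["color"],cv2.COLOR_RGB2HSV)
for n,lo,hi,(x0,y0,x1,y1) in(("blue",(95,90,60),(130,255,255),(175,170,215,215)),("green",(45,90,80),(85,255,255),(205,165,245,205))):
    m=cv2.inRange(hs,lo,hi);k=np.zeros_like(m);k[y0:y1,x0:x1]=m[y0:y1,x0:x1];w=np.argwhere(k)[:,::-1];print(n,len(w),onplane(ct,[w.mean(0)],.123).round(4))
E
```

```text
[259 215]
blue 165 [[0.4963 0.3093 0.123 ]]
green 129 [[0.5365 0.2191 0.123 ]]
```

View pics/f2.png

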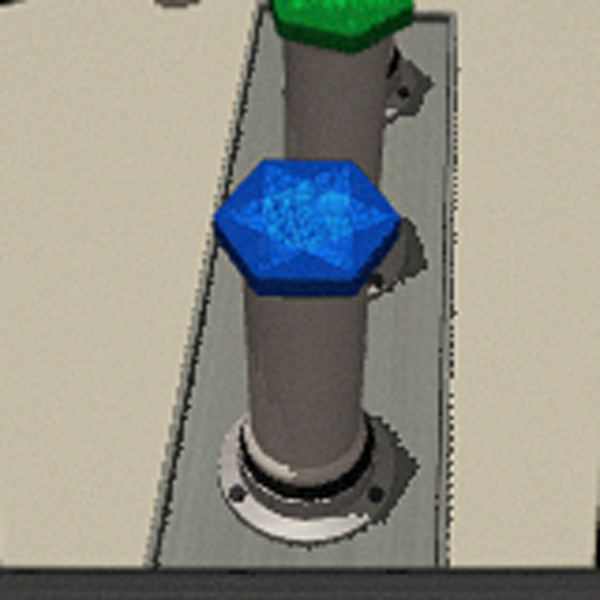

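The black seat ring shows evenly below the rim, around (308,485). The foot centre at (0.4963, 0.3093) lies over the post axis within 1 mm, and the gripper is clear. I'm handing in.

```bash
python3 -c "
from cell import workorder
print(workorder.sign_off())"
```

```text
the job is handed in; nothing more can be done
None
```

The blue-footed cylinder is hanging upside down on the empty post at the left end of the stand. I gripped it upright, laid it on its side, regripped it near the foot and inverted it. Then I lowered it over the spring leaves, which resisted with about 2–6 N.

**Seating:** at the end the force rose from 6 to 26 N over about 0.6 mm of travel, the steep rise expected when the rim meets the seat. I pressed very slightly further, with no force reading at that point, then eased off to 12 N and let go. It was about 24 s on the clock, against the 61 s limit.

**Last checks:**
- **Position:** the foot centre is within about 1 mm of the post axis in the top view, and its height fits a seated cylinder in all three cameras.
- **Rim:** the seat shows evenly under the rim in the wrist view. That view and the force rise are my only evidence that the rim is flat all round, because the cameras cannot resolve a sub-millimetre gap.
- **Gripper:** it is clear of everything and reads zero force.
- **Other things on the bench:** I kept clear of them throughout, but I did not measure their positions again afterwards.

**Disagreement:** one top-view reading of the foot during the transfer was about 5 mm off the prediction. The arm was partly hiding the foot, and the later checks did not show the offset.

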